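Brace the oil pot and unscrew its cap

ROBOT

A 6-joint arm with a two-finger parallel gripper is mounted at the origin on the work surface. World frame = base frame: x ahead of the robot, y to its left, z up, the work surface at z = 0. Lengths are in mm, angles in rad, forces in N, time in s.
With the tool pointing down it reaches from about 350 to 875 mm from the base axis. Payload 4.2 kg.
Tool frame: the origin (TCP) lies at the very end of the fingers, on their centre line; the grasp point (between the pads) lies arm.grip_depth behind it (arm.grip_depth is the distance from the TCP to the grasp point, in mm); z points along the fingers, y is the direction in which the jaws open and shut (so a half turn about z gives the same grasp; the last joint's range is limited). The gripper opens to 85 mm and grips with 20 to 120 N. Pads are 22 mm wide; open, the fingers measure 114 mm over their backs; the gripper's body (76 mm by 85 mm) begins 54 mm behind the grasp point. The pads swing forward as they close: fully open they stand 13 mm farther back than shut.
Start: joints at [1.44, 0.385, 0.008, 0, -1.194, -0.259], TCP at [237.469, 578.107, 231.312] pointing down, gripper open.
Joint ranges: [-3.14, 3.14], [-1.21, 2.06], [-1.07, 1.41], [-3.16, 2.05], [-2.99, -0.16], [-3.1, 3.1]. Speed limits (rad/s): [2.79, 2.79, 3.14, 3.14, 3.14, 3.14].

INTERFACE

Orientations are given as a unit quaternion [x, y, z, w].
In Python, from bench import arm, optics, workorder gives the robot as it stands. The module is installed in compiled form; this text tells all that it offers.
- The arm moves only by the tool play_rows, never from a script. Its arguments are lists of equal length, an entry for each row: "travel": the shift along the tool's x, y, z in m, a list of three; "rotation": the turn, a rotation vector about the tool's x, y, z in rad, a list of three; "grip": the opening, from 0 (shut) to 1 (fully open). In form: {"travel": [[x, y, z], ...], "rotation": [[rx, ry, rz], ...], "grip": [grip, ...]}. A call has 1 to 12 rows; each row shifts and turns the commanded pose from where the row before left it, along the tool's axes as they then stand; what a row does not reach is not made up. A row lasts 1/12 s, in which the tool goes at most 41.7 mm and 7.16 degrees, less where a joint would pass 70% of its speed; a pose out of reach is approached as far as the arm can. A call is refused whole if a number of a shift passes 0.0417 or a number of a turn 0.125, either way. A call with a gripper value outside its range is refused whole. The fingers move at their own pace and stop on an object; the grip force is fixed at half the most. Time passes only in rows, so rows that do not move let the fingers close. It gives the time, the measured TCP pose, the force and the opening at its end, in the units of the state.
- arm.read_state(): the state, without advancing time (a new reading comes with each control period).
- optics.get_image(name): name is "scene" or "top" or "wrist"; returns a dict with "image" (420x560x3 uint8, blue, green, red), "depth" (420x560 float32, mm along the optical axis (not along the pixel's ray), 0 where there is no reading), "camera_matrix" (3x3 intrinsics, pixels), "k1" (the pictures are not rectified: a ray, as slopes to the right and down, at radius r is drawn at 1 + k1 r^2 times it, then the intrinsics apply), "R" (3x3) and "t" (3): a world point X has camera coordinates R X + t; the wrist camera has in their place "hand_eye" (4x4, takes a point from camera to tool coordinates, whose origin is the TCP and whose axes are the flange's). Camera axes: x right, y down, z forward; pixel columns grow to the right and rows downward; lengths in mm; the calibration is good to about 2 mm. A picture is of the moment at which its call begins: read the wrist's pose just before it.
- workorder.job_done(): hands the job in, once; it reports no verdict.
The state is a dict: "clock": time; "joints": joint angles; "joint_vel": joint speeds; "joint_efforts": joint torques, N m; "position": TCP position; "ee_rot": TCP orientation; "contact_force": force on the tool from outside, world axes, zero at the start; "wrist_torque": the same for the moment, N m; "gripper_width": finger opening in mm.
Only numpy, scipy, OpenCV 4.12 (cv2) and the standard library are available. Lean on these libraries where they do the work, as an engineer would, in place of code of your own. Each camera call takes 0.05 s, during which the arm holds its last target. There are 200 camera calls.

TASK

Stand the brass oil pot, cap still on tight, right down in the hexagonal pocket of the blue bracing block so that it cannot turn, then unscrew the red cap anticlockwise until its thread lets go and lift it straight off. Finish still holding the cap in the gripper, level and still, two to three centimetres directly above the mouth of the pot, with the pot left fully down in the pocket; do not take the cap off anywhere else, tip the pot over or disturb the other parts on the desk.

Things in the scene. Friction and masses are not known exactly. Their poses are not given: they have to be found in the camera images.
- pot: Loose brass oil pot, 0.42 kg: hexagonal base 46 mm across flats, 18 mm tall; round body 42 mm across up to 44 mm; neck 30 mm across up to 60 mm, hidden by the cap. Origin: centre of its underside, z up its axis; two flats of the hexagon face its +x and -x. With the cap on it stands 66 mm tall and can be carried by the cap. Standing loose on the desk it would turn with the cap.
- mouth (a point): Centre of the pot's mouth, 60 mm above the pot's origin. A sprung black rubber seal 26 mm across stands in it, pressing up on the cap; its top is 62 mm above the pot's origin under the tight cap, 63.5 mm when the cap is off.
- cap: Red twelve-sided screw cap, 0.09 kg, 50 mm across flats, 19 mm tall. Origin: centre of its lower edge; z up. At the start it is screwed tight: its origin is 47 to 48 mm above the pot's and their x axes agree.
- cap_top (a point): Centre of the cap's top, 19 mm above its origin. Lug thread: unscrews anticlockwise seen from above (up to some 0.5 N m at first), rising 2 mm; lets go once turned 47 degrees (0.82 rad) relative to the pot, hard stop at 97 degrees (1.69 rad). Between these it lifts straight off, clear of the thread 12 mm higher. Clockwise it meets a stop at once.
- block: Bracing block fixed to the desk: dark steel base plate 110 x 110 mm, 8 mm thick, with a blue hexagonal collar about 75 mm across flats, its rim 22 mm above the desk, around a hexagonal pocket. Origin: centre of its underside; z up. Two flats of the pocket face the block's +x and -x.
- pocket (a point): Centre of the pocket's floor, 8 mm above the desk, 14 mm below the rim; the seated pot's origin is here. The pocket is 49 mm across flats (1.5 mm clearance all round the pot's base), with a 4 mm 45 degree lead-in at its mouth. The seated pot can turn about 7 degrees either way before it is braced.
- chimney: Tinplate chimney stack standing on the desk, 135 mm tall, 48 mm across at the foot; origin under its centre; a bystander
- gauge: Nickel pressure gauge lying face up, 52 mm across, 17 mm thick, with an 18 mm stem; origin under its centre; a bystander
- axle: Black iron axle lying along its x, 150 mm long with two 22 mm square axle boxes; origin under its middle; a bystander
- union0: brass pipe union: 26 mm hexagon, 12 mm thick, on a tube 18 mm across, 26 mm tall, standing on its hexagon; origin under its centre; a bystander
- union1: brass pipe union: 26 mm hexagon, 12 mm thick, on a tube 18 mm across, 26 mm tall, standing on its hexagon; origin under its centre; a bystander
- union2: brass pipe union: 26 mm hexagon, 12 mm thick, on a tube 18 mm across, 26 mm tall, standing on its hexagon; origin under its centre; a bystander
Not all that is in view belongs to the job. There is more than one size of the cap; the job needs the smallest.

How it is judged:
By the outcome, as a careful person would: the job done as asked, in the order asked, and still so for the second after the job is handed in, while the arm keeps its last pose, push and grip.
It also fails if it takes over 48 s, if anything falls off the work surface, if the arm or the gripper's body presses on something with over 40 N, if the wrist force passes 120 N, or if a joint passes its speed limit or range.

## Working session

There is one attempt and no reset: what is moved stays moved. The work goes in short steps, Python scripts to look and compute and a tool call to move; the robot and the scene stay as the last step left them, time stands still between calls to the robot, and variables do not carry over. Pictures are saved under pics/ and viewed, about 8 in all and at most 12, crops included, and the job is handed in when it is done.

Besides the shell and the picture viewer there is one more tool, called after "Emit:" as name(argument=value, ...) on one line, values as JSON. play_rows: Moves the arm, as the interface text tells. Its arguments: {"type":"object","properties":{"travel":{"type":"array","items":{"type":"array","items":{"type":"number"}}},"rotation":{"type":"array","items":{"type":"array","items":{"type":"number"}}},"grip":{"type":"array","items":{"type":"number"}}},"required":["travel","rotation","grip"]}

```bash
mkdir -p pics
cat > h.py <<'E'
import numpy as np, cv2, pickle
from bench import arm, optics, workorder
from scipy.spatial.transform import Rotation as Ro
def snap(name):
    s=arm.read_state(); d=optics.get_image(name)
    if name=='wrist':
        T=np.eye(4);T[:3,:3]=Ro.from_quat(s['ee_rot']).as_matrix();T[:3,3]=s['position']
        W=T@np.array(d['hand_eye'])
    else:
        W=np.eye(4);R=np.array(d['R']);W[:3,:3]=R.T;W[:3,3]=-R.T@np.array(d['t'])
    d['W']=W;return d
def cloud(d):
    K=np.array(d['camera_matrix']);h,w=d['depth'].shape
    g=np.stack(np.meshgrid(np.arange(w),np.arange(h)),-1).reshape(-1,1,2).astype(float)
    n=cv2.undistortPoints(g,K,np.array([d['k1'],0,0,0,0.])).reshape(h,w,2)
    z=d['depth'];P=np.dstack([n[...,0]*z,n[...,1]*z,z])
    return P@d['W'][:3,:3].T+d['W'][:3,3]
def px_z(d,uv,z):
    n=cv2.undistortPoints(np.array(uv,float).reshape(-1,1,2),np.array(d['camera_matrix']),np.array([d['k1'],0,0,0,0.])).reshape(-1,2)
    r=np.c_[n,np.ones(len(n))]@d['W'][:3,:3].T;o=d['W'][:3,3]
    return o+r*((z-o[2])/r[:,2])[:,None]
E
python3 - <<'E'
from h import *
s=arm.read_state();print(s, arm.grip_depth)
a=snap('scene');b=snap('top');w=snap('wrist')
pickle.dump((a,b,w),open('s0.pkl','wb'))
cv2.imwrite('pics/top0.png',cv2.resize(b['image'],(800,600)))
cv2.imwrite('pics/scene0.png',a['image'])
print(w['hand_eye'],b['W'])
P=cloud(b);hsv=cv2.cvtColor(b['image'],cv2.COLOR_BGR2HSV)
for nm,m in (('red',((hsv[...,0]<8)|(hsv[...,0]>172))&(hsv[...,1]>120)&(hsv[...,2]>50)),('blue',(abs(hsv[...,0].astype(int)-112)<14)&(hsv[...,1]>110)&(hsv[...,2]>50))):
    n,l,st,c=cv2.connectedComponentsWithStats(m.astype(np.uint8))
    for i in range(1,n):
        if st[i,4]>60:
            q=P[l==i];q=q[b['depth'][l==i]>0];print(nm,st[i],c[i],np.median(q,0),np.percentile(q,[2,98],0))
E
```

```text
{'clock': 0.0, 'joints': array([ 1.43961058e+00,  3.85556438e-01,  6.64708137e-03, -5.14077991e-04,
       -1.19400535e+00, -2.58562257e-01]), 'joint_vel': array([ 0.00118332, -0.00030965, -0.00045723, -0.00186059,  0.00049118,
       -0.00025707]), 'joint_efforts': array([ 1.73116982e-04, -3.92287517e+01,  1.88400292e+01,  4.18625146e+00,
       -4.70544372e-03, -2.84542480e-06]), 'position': array([237.2510791 , 577.59298881, 230.22773807]), 'ee_rot': array([ 9.81053130e-01, -1.93735843e-01, -1.71010733e-04,  1.07224750e-03]), 'contact_force': array([-0.32808929,  1.06506686,  0.21868728]), 'wrist_torque': array([ 0.05404094, -0.01769719,  0.04560631]), 'gripper_width': 85.40882145499977} 18.700000000000003
[[-3.48753582e-04 -9.54250865e-01 -2.99006966e-01  7.66790705e+01]
 [ 9.99999826e-01 -4.75100079e-04  3.49861883e-04 -6.29028162e-01]
 [-4.75914238e-04 -2.99006792e-01  9.54250864e-01 -1.42757240e+02]
 [ 0.00000000e+00  0.00000000e+00  0.00000000e+00  1.00000000e+00]] [[ 3.45208523e-02 -9.77013183e-01  2.10365281e-01  3.46545160e+02]
 [-9.99397064e-01 -3.29642617e-02  1.09025603
[... 948 characters left out ...]
6.76814313  72.19088578  25.47438856] [[407.95641217  42.05034152  18.67961293]
 [467.20052432 101.94175492  30.36907675]]
blue [ 495   91   48   42 1575] [519.68507937 111.15365079] [ 911.08836062 -634.13127087   23.51476622] [[ 8.56392749e+02 -6.71923351e+02  4.75468988e-01]
 [ 9.50851968e+02 -5.68791841e+02  5.38351909e+01]]
blue [303 242  32  35 489] [318.30470348 258.81186094] [ 501.5492994  -111.19727058   21.3345714 ] [[ 463.34672777 -146.56638465    7.604144  ]
 [ 538.36882513  -72.99494727   27.51262303]]
blue [  0 299  28  61 223] [ 12.47533632 328.04932735] [308.6488845  629.80887723  10.31850242] [[245.11328888 606.835089     4.46600948]
 [376.25017727 648.14584007  15.84599438]]
```

View pics/top0.png

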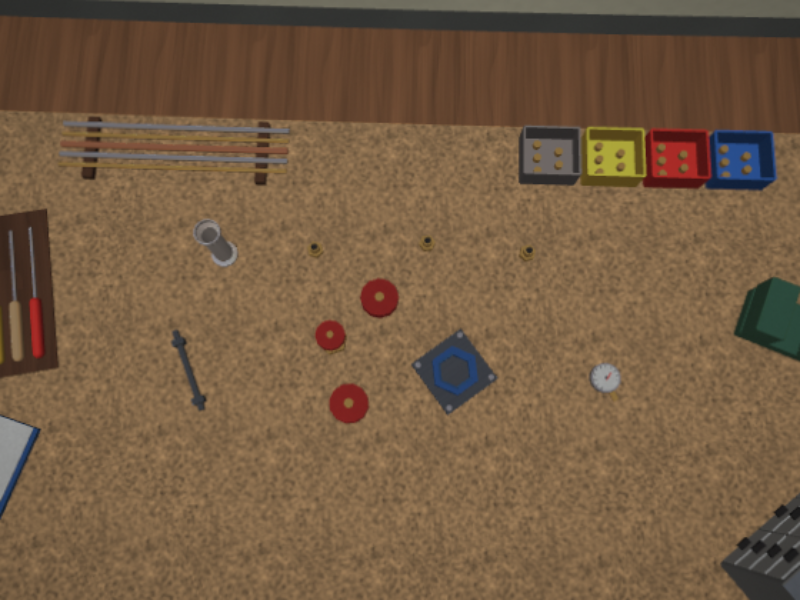

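View pics/scene0.png

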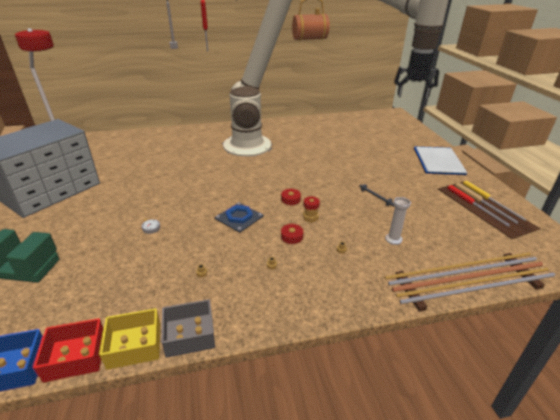

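Top view: the small cap on the pot is at (330,334), the block is at (455,371), and the larger loose caps are at (379,297) and (348,403). In the scene view the brass pot sits under the red cap at (311,205). I'll move above the pot.

Emit:
play_rows(travel=[[0.0333,0.0227,0.002],[0.0333,0.0227,0.002],[0.0333,0.0227,0.002],[0.0333,0.0227,0.002],[0.0333,0.0227,0.002],[0.0333,0.0227,0.002],[0.0333,0.0227,0.002],[0.0333,0.0227,0.002],[0.0333,0.0227,0.002],[0.0333,0.0227,0.002],[0.0333,0.0227,0.002],[0.0333,0.0227,0.002]], rotation=[[0,0,0],[0,0,0],[0,0,0],[0,0,0],[0,0,0],[0,0,0],[0,0,0],[0,0,0],[0,0,0],[0,0,0],[0,0,0],[0,0,0]], grip=[1,1,1,1,1,1,1,1,1,1,1,1])

```text
clock: 1.15
position: [504.1, 172.4, 207.2]
ee_rot: [0.981, -0.194, -0.0, -0.0]
contact_force: [0.7, 1.5, -0.3]
gripper_width: 85.1
```

Emit:
play_rows(travel=[[0.0333,0.0227,0.002],[0.0333,0.0227,0.002],[0,0,0],[0,0,0]], rotation=[[0,0,0],[0,0,0],[0,0,0],[0,0,0]], grip=[1,1,1,1])

```text
clock: 1.48
position: [548.4, 104.9, 202.4]
ee_rot: [0.981, -0.196, -0.001, 0.0]
contact_force: [-0.2, 0.2, 0.1]
gripper_width: 85.7
```

Run:
```python
from h import *
s=arm.read_state();print(s['clock'],s['position'],s['ee_rot'],s['joints'])
w=snap('wrist');pickle.dump(w,open('w1.pkl','wb'))
cv2.imwrite('pics/w1.png',cv2.resize(w['image'],(800,600)))
P=cloud(w);hsv=cv2.cvtColor(w['image'],cv2.COLOR_BGR2HSV)
m=((hsv[...,0]<8)|(hsv[...,0]>172))&(hsv[...,1]>120)&(P[...,2]>60)&(P[...,2]<75)&(w['depth']>0)
q=P[m];print(m.sum(),np.percentile(q,[2,50,98],0))
z=np.median(q[:,2]); m2=m&(abs(P[...,2]-z)<1.5)
c=max(cv2.findContours(m2.astype(np.uint8),0,2)[0],key=cv2.contourArea)
pw=px_z(w,c.reshape(-1,2),z)[:,:2]
(cx,cy),(a,b),an=cv2.minAreaRect(pw.astype(np.float32));print(z,cx,cy,a,b,an)
h=cv2.convexHull(pw.astype(np.float32)).reshape(-1,2)
C=(h.max(0)+h.min(0))/2
for t in range(0,30,2):
  r=[];
  for k in range(12):
    u=np.deg2rad(t+30*k);r.append((h@[np.cos(u),np.sin(u)]).max())
  r=np.array(r);print(t,(r[:6]+r[6:]).round(1),(r[:6]+r[6:]).mean().round(2))
```

```text
1.4833 [548.35983812 104.89745909 202.42674579] [ 9.80642536e-01 -1.95804870e-01 -7.05146976e-04  4.15241380e-04] [ 4.79163231e-01  2.95578538e-01 -2.00688736e-01 -2.66931574e-04
 -1.07614877e+00  6.97603589e-01]
2901 [[528.46731485  87.6908102   63.87640077]
 [552.05665311 109.62518931  66.94907031]
 [573.50484263 132.67983757  68.39090793]]
66.94907031348964 550.4041137695312 110.23363494873047 48.66824722290039 48.72240447998047 20.139244079589844
0 [49.7 49.  49.2 49.7 49.7 49.1] 49.39
2 [49.7 49.1 49.1 49.6 49.7 49.3] 49.43
4 [49.7 49.1 49.  49.7 49.7 49.5] 49.46
6 [49.7 49.2 48.8 49.7 49.6 49.6] 49.43
8 [49.6 49.2 48.6 49.6 49.6 49.7] 49.38
10 [49.4 49.1 48.6 49.5 49.6 49.7] 49.31
12 [49.2 49.1 48.6 49.3 49.5 49.7] 49.24
14 [49.  49.1 48.8 49.  49.3 49.6] 49.16
16 [48.9 49.1 49.  49.  49.2 49.5] 49.1
18 [48.7 49.  49.1 48.9 49.3 49.3] 49.04
20 [48.7 48.8 49.3 48.7 49.3 49.1] 48.99
22 [48.6 48.9 49.4 48.9 49.3 49.1] 49.04
24 [48.5 49.1 49.5 49.2 49.3 49.1] 49.11
26 [48.7 49.2 49.6 49.4 49.1 49.3] 49.23
28 [48.9 49.2 49.7 49.6 49.1 49.5] 49.33
```

View pics/w1.png

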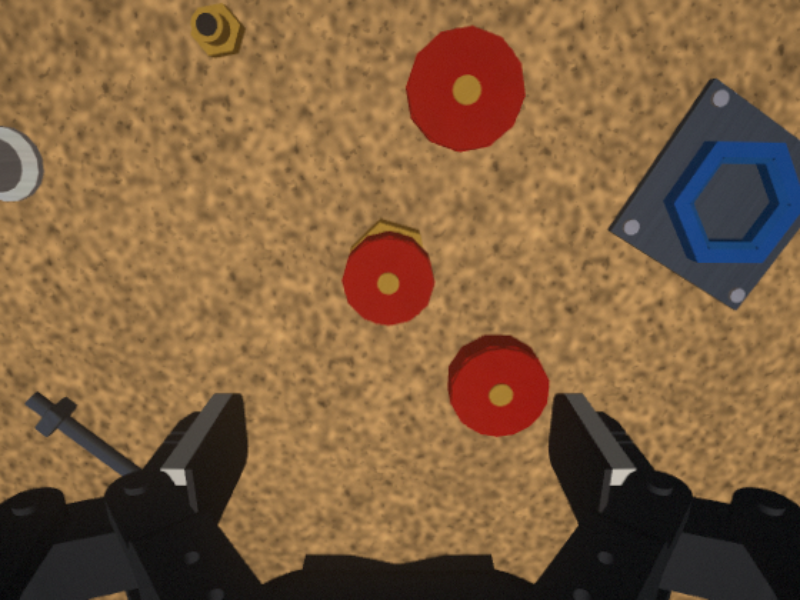

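Run:
```python
from h import *
w=pickle.load(open('w1.pkl','rb'))
im=w['image'];cr=im[145:235,235:310];cv2.imwrite('pics/c1.png',cv2.resize(cr,None,fx=6.6,fy=6.6,interpolation=cv2.INTER_CUBIC))
k=0.7
pl=px_z(w,np.array([[712,80],[609,230],[737,309]])*k,8);print(pl)
e=pl[1]-pl[0];f=pl[2]-pl[1]
for v in(e,f):print(np.linalg.norm(v),np.rad2deg(np.arctan2(v[1],v[0]))%90)
print('block c',(pl[0]+pl[2])/2)
co=px_z(w,np.array([[712,142],[782,142],[757,264],[695,262],[667,203]])*k,22);print(co)
ph=px_z(w,np.array([[352,249],[383,221],[419,231]])*k,18);print(ph, np.linalg.norm(ph-[550.4,110,18],axis=1))
for v in np.diff(ph,axis=0):print(np.linalg.norm(v),np.rad2deg(np.arctan2(v[1],v[0]))%60)
```

```text
[[ 577.57545575 -114.46102575    8.        ]
 [ 512.68977687  -29.11480942    8.        ]
 [ 425.20558477  -97.74036849    8.        ]]
107.21067094734885 37.244430612393316
111.18880889941808 38.11183689224012
block c [ 501.39052026 -106.10069712    8.        ]
[[ 544.84348441  -98.25971548   22.        ]
 [ 528.65748165 -139.43212883   22.        ]
 [ 458.70019297 -109.24242166   22.        ]
 [ 475.83287331  -71.07542784   22.        ]
 [ 519.57063631  -63.22313229   22.        ]]
[[566.87673096 128.86699504  18.        ]
 [575.6783737  103.75751508  18.        ]
 [561.20142566  85.36887713  18.        ]] [25.04887553 26.0377571  26.89540872]
26.60742187247566 49.31712853938528
23.403504656837004 51.787462131697055
```

View pics/c1.png

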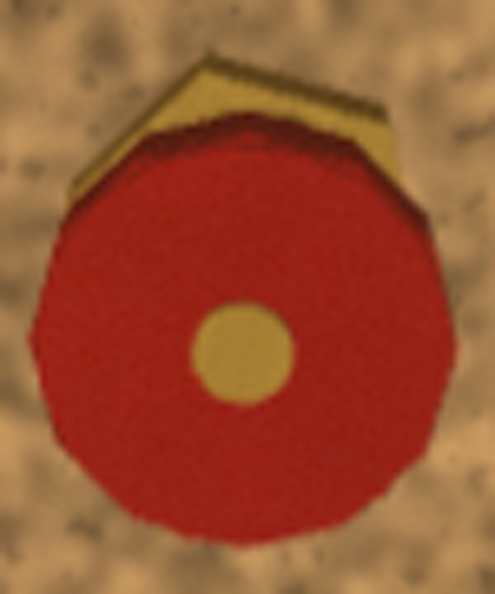

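The hexagon's corners in the crop are at (210,55), (385,110) and (70,185). The pot's flats, and so the cap's, face 20° mod 60, and the pocket's face about 38°, so a +18° turn seats it. I'll grasp with the tool yaw at -40°.

Emit:
play_rows(travel=[[0,-0.0057,0],[0,0,0.025],[0,0,0.025],[0,0,0.025],[0,0,0.025],[0,0,0.025],[0,0,0.02],[0,0,0.0114],[0,0,0.01],[0,0,0],[0,0,0]], rotation=[[0,0,0],[0,0,0.101],[0,0,0.101],[0,0,0.102],[0,0,0],[0,0,0],[0,0,0],[0,0,0],[0,0,0],[0,0,0],[0,0,0]], grip=[1,1,1,1,1,1,1,1,1,1,1])

```text
clock: 2.45
position: [550.1, 113.4, 37.0]
ee_rot: [0.941, -0.339, 0.0, 0.0]
contact_force: [0.5, 0.5, 0.2]
gripper_width: 85.1
```

Emit:
play_rows(travel=[[0,0,0],[0,0,0],[0,0,0],[0,0,0],[0,0,0],[0,0,0],[0,0,0],[0,0,0]], rotation=[[0,0,0],[0,0,0],[0,0,0],[0,0,0],[0,0,0],[0,0,0],[0,0,0],[0,0,0]], grip=[0.5,0.3,0,0,0,0,0,0])

```text
clock: 3.12
position: [549.7, 111.8, 38.1]
ee_rot: [0.94, -0.34, -0.0, 0.0]
contact_force: [-3.3, -0.4, 5.7]
gripper_width: 48.8
```

Run:
```python
from h import *
s=arm.read_state();print(s)
w=snap('wrist');pickle.dump(w,open('w2.pkl','wb'))
cv2.imwrite('pics/w2.png',w['image'])
```

```text
{'clock': 3.1167, 'joints': array([ 4.89672681e-01,  4.91262959e-01, -3.80762164e-01,  1.47365812e-04,
       -6.99341179e-01,  3.87113659e-01]), 'joint_vel': array([ 0.00132618, -0.00023159, -0.00118083, -0.00019453,  0.0005458 ,
        0.00187887]), 'joint_efforts': array([ 2.08540476e-02, -3.60954595e+01,  1.34171069e+01,  2.82565266e+00,
        8.43098089e-01, -3.02105094e-02]), 'position': array([549.65860831, 111.83914403,  38.06477376]), 'ee_rot': array([ 9.40414619e-01, -3.40029793e-01, -1.55721051e-04,  2.43345610e-04]), 'contact_force': array([-3.31743923, -0.43409197,  5.7299456 ]), 'wrist_torque': array([-0.20215851,  0.85095309,  0.05482659]), 'gripper_width': 48.75001118623062}
```

View pics/w2.png

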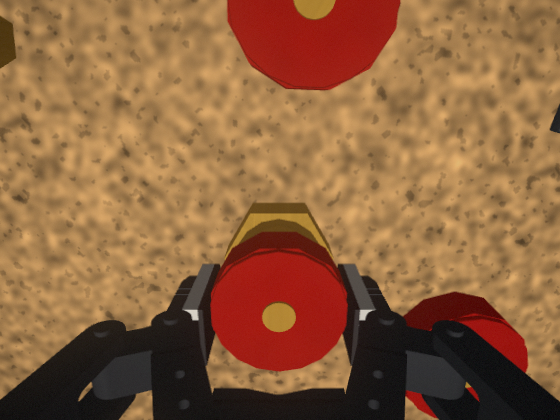

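Gripped; the hex front face at (279,207) is square to the tool. Lifting and carrying to a viewing point just short of the block, with the +18° turn.

Emit:
play_rows(travel=[[0,0,-0.008],[0,0,-0.016],[0,0,-0.018],[0,0,-0.018],[0.0045,0.022,0],[0.0065,0.0312,0],[0.0065,0.0312,0],[0.0065,0.0312,0],[0.0065,0.0312,0],[0.0065,0.0312,0],[0.004,0.021,0],[0.0035,0.019,0]], rotation=[[0,0,0],[0,0,0],[0,0,0],[0,0,0],[0,0,0],[0,0,0],[0,0,0],[0,0,0],[0,0,0],[0,0,0],[0,0,0],[0,0,0]], grip=[0,0,0,0,0,0,0,0,0,0,0,0])

```text
clock: 4.17
position: [442.6, -85.2, 96.5]
ee_rot: [0.94, -0.341, -0.001, 0.0]
contact_force: [1.5, 0.3, -5.2]
gripper_width: 48.7
```

Emit:
play_rows(travel=[[0,0,0],[0,0,0],[0,0,0],[0,0,0],[0,0,0],[0,0,0],[0,0,0]], rotation=[[0,0,-0.08],[0,0,-0.08],[0,0,-0.08],[0,0,-0.074],[0,0,0],[0,0,0],[0,0,0]], grip=[0,0,0,0,0,0,0])

```text
clock: 4.75
position: [444.6, -83.8, 96.8]
ee_rot: [0.982, -0.19, -0.0, -0.0]
contact_force: [0.1, -0.9, -6.2]
gripper_width: 48.9
```

Run:
```python
from h import *
s=arm.read_state();print({k:s[k] for k in('clock','position','ee_rot','contact_force','wrist_torque','gripper_width')})
w=snap('wrist');pickle.dump((s,w),open('w3.pkl','wb'))
cv2.imwrite('pics/w3.png',cv2.resize(w['image'],(800,600),interpolation=cv2.INTER_CUBIC))
```

```text
{'clock': 4.75, 'position': array([444.55466663, -83.79942986,  96.78958478]), 'ee_rot': array([ 9.81838678e-01, -1.89717540e-01, -2.49856033e-04, -5.48595176e-05]), 'contact_force': array([ 0.09718063, -0.8878905 , -6.24748133]), 'wrist_torque': array([0.05862196, 0.03566859, 0.02187364]), 'gripper_width': 48.88405111134357}
```

View pics/w3.png

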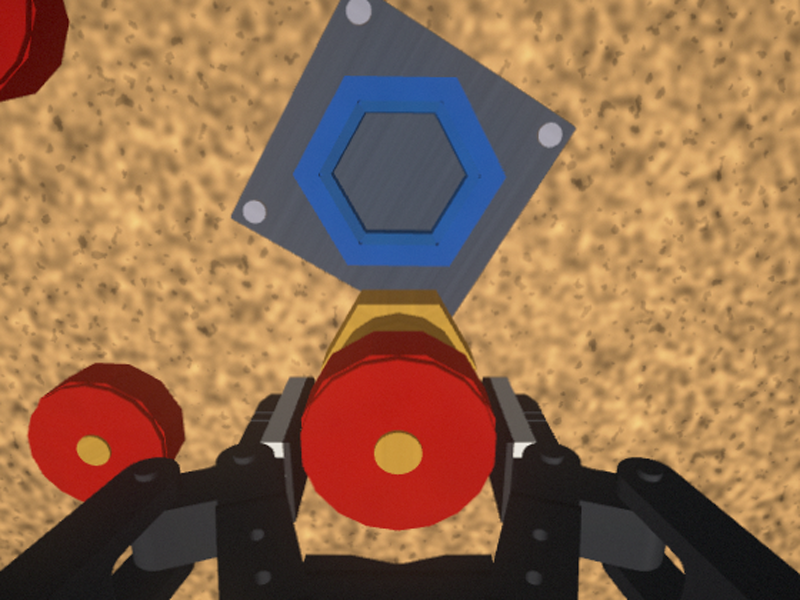

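Picture w3: the pocket is square to the pot (floor hexagon corners 362,112 / 437,112 / 467,173 / 437,231 / 361,231 / 333,172), and the pot's lower front edge runs from (361,291) to (439,291).

Run:
```python
from h import *
s,w=pickle.load(open('w3.pkl','rb'))
q=Ro.from_quat(s['ee_rot']);p=s['position']
T=lambda uv,z:q.inv().apply(px_z(w,np.array(uv)*.7,z)-p)
fl=T([[362,112],[437,112],[467,173],[437,231],[361,231],[333,172]],8);print('floor',fl.mean(0),np.ptp(fl,0))
ri=T([[346,77],[458,77],[506,173],[455,265],[347,265],[293,172]],22);print('rim',ri.mean(0),np.ptp(ri,0))
print(px_z(w,np.array([[400,172]])*.7,8))
for z in(57,59):
  print('bot',z,T([[361,291],[439,291]],z).round(1)); print('top',T([[357,303],[443,303]],z+18).round(1))
P=cloud(w);t=q.inv().apply((P-p).reshape(-1,3)).reshape(P.shape)
for u,v in((280,310),(280,335),(250,320),(310,320),(280,122),(230,120),(280,65),(280,175)):print(u,v,t[v,u].round(1),P[v,u].round(1))
m=(abs(t[...,2]+29)<4)&(abs(t[...,1])<30)&(abs(t[...,0])<35)&(w['image'][...,2]>120)
print('cap',np.percentile(t[m],[1,50,99],0).round(1))
```

```text
floor [61.4974436   0.2730545  88.75813986] [5.01997978e+01 5.77183799e+01 2.60874796e-02]
rim [61.88675971  0.76043717 74.75793261] [7.46588600e+01 8.62940968e+01 3.87545789e-02]
[[ 501.77105927 -107.2903718     8.        ]]
bot 57 [[ 22.9 -13.8  39.8]
 [ 22.9  14.4  39.8]]
top [[ 24.1 -13.9  21.8]
 [ 24.1  14.4  21.8]]
bot 59 [[ 23.5 -13.7  37.8]
 [ 23.5  14.3  37.8]]
top [[ 24.8 -13.8  19.8]
 [ 24.8  14.2  19.8]]
280 310 [  4.1  -0.  -29.5] [448.4 -85.3 126.3]
280 335 [ -7.1  -0.  -28.6] [438.  -81.2 125.4]
250 320 [ -0.6 -10.8 -28.7] [448.  -73.5 125.5]
310 320 [ -0.5  10.8 -28.9] [440.1 -93.6 125.6]
280 122 [60.9  0.5 88.7] [ 500.9 -106.9    8.1]
230 120 [ 62.8 -28.9  78.4] [513.6 -80.3  18.3]
280 65 [92.9  0.4 74.2] [ 530.6 -118.8   22.5]
280 175 [30.6  0.4 75.2] [472.7 -95.6  21.6]
cap [[-21.1 -23.7 -30.5]
 [  4.1  -0.7 -28.7]
 [ 25.6  22.5 -26. ]]
```

Emit:
play_rows(travel=[[0.015,0,0],[0.025,0.0002,0],[0.0207,0,0],[0,0,0.01],[0,0,0.012],[0,0,0.01],[0,0,0],[0,0,0],[0,0,0]], rotation=[[0,0,0],[0,0,0],[0,0,0],[0,0,0],[0,0,0],[0,0,0],[0,0,0],[0,0,0],[0,0,0]], grip=[0,0,0,0,0,0,0,0,0])

```text
clock: 5.55
position: [501.6, -106.4, 65.3]
ee_rot: [0.982, -0.189, 0.0, 0.0]
contact_force: [0.8, -0.1, -4.6]
gripper_width: 49.1
```

Emit:
play_rows(travel=[[0,0,0.003],[0,0,0.003],[0,0,0.003],[0,0,0.001],[0,0,0]], rotation=[[0,0,0],[0,0,0],[0,0,0],[0,0,0],[0,0,0]], grip=[0,0,0,0,0])

```text
clock: 5.97
position: [500.9, -106.5, 54.6]
ee_rot: [0.982, -0.189, -0.0, 0.0]
contact_force: [-0.7, 0.0, -5.3]
gripper_width: 48.7
```

Emit:
play_rows(travel=[[0,0,0.003],[0,0,0.002],[0,0,0.0015],[0,0,0.001],[0,0,0],[0,0,0]], rotation=[[0,0,0],[0,0,0],[0,0,0],[0,0,0],[0,0,0],[0,0,0]], grip=[0,0,0,0,0,0])

```text
clock: 6.47
position: [501.2, -106.5, 47.4]
ee_rot: [0.982, -0.189, -0.0, 0.0]
contact_force: [0.5, -0.8, -6.2]
gripper_width: 48.9
```

Emit:
play_rows(travel=[[0,0,0.0007],[0,0,0.0006],[0,0,0],[0,0,0]], rotation=[[0,0,0],[0,0,0],[0,0,0],[0,0,0]], grip=[0,0,0,0])

```text
clock: 6.8
position: [501.3, -106.5, 46.3]
ee_rot: [0.982, -0.189, 0.0, -0.0]
contact_force: [0.5, -0.9, -4.2]
gripper_width: 48.4
```

Emit:
play_rows(travel=[[0,0,0.0005],[0,0,0.0005],[0,0,0],[0,0,0]], rotation=[[0,0,0],[0,0,0],[0,0,0],[0,0,0]], grip=[0,0,0,0])

```text
clock: 7.13
position: [501.4, -106.6, 46.1]
ee_rot: [0.982, -0.189, 0.0, 0.0]
contact_force: [-2.5, -0.5, 6.0]
gripper_width: 48.8
```

Seated: the load came off the wrist at TCP z 46.1, as expected. Now unscrewing in stages and watching the force.

Emit:
play_rows(travel=[[0,0,0],[0,0,0],[0,0,0],[0,0,0],[0,0,-0.0003],[0,0,-0.0003],[0,0,0]], rotation=[[0,0,-0.05],[0,0,-0.06],[0,0,-0.06],[0,0,-0.06],[0,0,-0.06],[0,0,-0.06],[0,0,0]], grip=[0,0,0,0,0,0,0])

```text
clock: 7.72
position: [501.5, -106.8, 46.7]
ee_rot: [1.0, -0.014, 0.001, 0.0]
contact_force: [-3.9, -0.5, 5.8]
gripper_width: 48.7
```

Run:
```python
from h import *
s=arm.read_state();print({k:s[k] for k in('clock','joints','position','ee_rot','contact_force','wrist_torque','gripper_width')})
print(np.rad2deg(2*np.arctan2(s['ee_rot'][1],s['ee_rot'][0])))
w=snap('wrist');pickle.dump((s,w),open('w4.pkl','wb'))
cv2.imwrite('pics/w4.png',cv2.resize(w['image'],(800,600),interpolation=cv2.INTER_CUBIC))
```

```text
{'clock': 7.7167, 'joints': array([ 1.07419608e-01,  4.15543783e-01, -4.94825825e-01,  7.74502679e-04,
       -6.59438672e-01,  1.43444078e+00]), 'position': array([ 501.52951424, -106.78617009,   46.69304502]), 'ee_rot': array([ 9.99899570e-01, -1.41615548e-02,  5.19223363e-04,  1.75582096e-04]), 'contact_force': array([-3.90520814, -0.53748116,  5.83185665]), 'wrist_torque': array([-0.03059959,  0.86110774,  0.02322851]), 'gripper_width': 48.687418657198684}
-1.6228491315182312
```

View pics/w4.png

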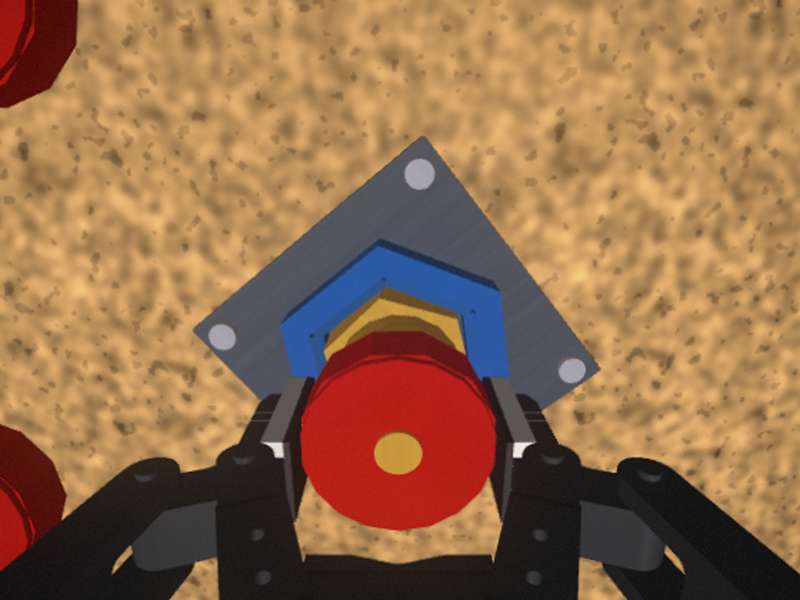

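The pot (hex corner at 382,290) is staying aligned with the collar (380,240) while the cap turns. Continuing.

Emit:
play_rows(travel=[[0,0,-0.0001],[0,0,-0.0001],[0,0,-0.0001],[0,0,-0.0001],[0,0,-0.0001],[0,0,-0.0001],[0,0,-0.0001],[0,0,-0.0001],[0,0,0]], rotation=[[0,0,-0.06],[0,0,-0.06],[0,0,-0.06],[0,0,-0.06],[0,0,-0.06],[0,0,-0.06],[0,0,-0.06],[0,0,-0.06],[0,0,0]], grip=[0,0,0,0,0,0,0,0,0])

```text
clock: 8.52
position: [501.7, -106.6, 47.0]
ee_rot: [0.975, 0.223, 0.001, 0.0]
contact_force: [-1.6, -1.0, 3.4]
gripper_width: 48.5
```

Emit:
play_rows(travel=[[0,0,-0.0001],[0,0,-0.0001],[0,0,-0.0001],[0,0,-0.0001],[0,0,0],[0,0,0],[0,0,0],[0,0,0],[0,0,0],[0,0,0]], rotation=[[0,0,-0.06],[0,0,-0.06],[0,0,-0.06],[0,0,-0.06],[0,0,-0.06],[0,0,-0.06],[0,0,-0.06],[0,0,-0.06],[0,0,0],[0,0,0]], grip=[0,0,0,0,0,0,0,0,0,0])

```text
clock: 9.35
position: [501.7, -106.6, 47.0]
ee_rot: [0.894, 0.447, 0.0, 0.0]
contact_force: [-0.3, -1.4, 0.4]
gripper_width: 48.5
```

Run:
```python
from h import *
s=arm.read_state();print({k:s[k] for k in('clock','joints','position','ee_rot','contact_force','wrist_torque','gripper_width')})
print(np.rad2deg(2*np.arctan2(s['ee_rot'][1],s['ee_rot'][0])))
w=snap('wrist');pickle.dump((s,w),open('w5.pkl','wb'))
cv2.imwrite('pics/w5.png',cv2.resize(w['image'],(800,600),interpolation=cv2.INTER_CUBIC))
```

```text
{'clock': 9.35, 'joints': array([ 1.07639986e-01,  4.15217160e-01, -4.94127886e-01,  5.29844962e-04,
       -6.60561457e-01,  2.39037661e+00]), 'position': array([ 501.659753  , -106.61939261,   47.0088264 ]), 'ee_rot': array([8.94350313e-01, 4.47367067e-01, 3.60340432e-04, 3.07494769e-04]), 'contact_force': array([-0.34036208, -1.40200953,  0.40332071]), 'wrist_torque': array([-0.50619834,  0.07895092, -0.02882787]), 'gripper_width': 48.49477880326995}
53.14977197886793
```

View pics/w5.png

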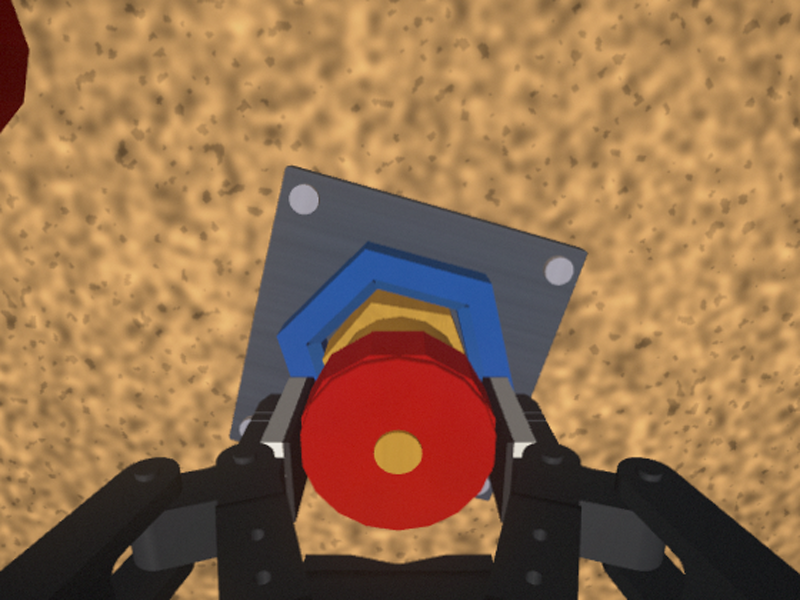

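Emit:
play_rows(travel=[[0,0,-0.001],[0,0,-0.002],[0,0,-0.002],[0,0,-0.001],[0,0,0],[0,0,0]], rotation=[[0,0,0],[0,0,0],[0,0,0],[0,0,0],[0,0,0],[0,0,0]], grip=[0,0,0,0,0,0])

```text
clock: 9.9
position: [501.3, -106.5, 53.1]
ee_rot: [0.894, 0.448, 0.0, 0.0]
contact_force: [-0.9, -2.6, -0.8]
gripper_width: 48.5
```

Wrist load is -0.8 N, so only the cap is coming up. Lifting on.

Emit:
play_rows(travel=[[0,0,-0.003],[0,0,-0.005],[0,0,-0.006],[0,0,-0.006],[0,0,-0.005],[0,0,-0.003],[0,0,-0.002],[0,0,0],[0,0,0],[0,0,0],[0,0,0]], rotation=[[0,0,0],[0,0,0],[0,0,0],[0,0,0],[0,0,0],[0,0,0],[0,0,0],[0,0,0],[0,0,0],[0,0,0],[0,0,0]], grip=[0,0,0,0,0,0,0,0,0,0,0])

```text
clock: 10.82
position: [501.0, -106.5, 82.6]
ee_rot: [0.894, 0.448, -0.0, -0.0]
contact_force: [-0.8, -0.9, -0.8]
gripper_width: 48.6
```

Run:
```python
from h import *
s=arm.read_state();print({k:s[k] for k in('clock','position','ee_rot','contact_force','wrist_torque','gripper_width','joint_vel')})
w=snap('wrist');a=snap('scene');pickle.dump((s,w,a),open('w6.pkl','wb'))
cr=a['image'][170:250,205:285]
cv2.imwrite('pics/w6.png',np.hstack([w['image'],cv2.resize(cr,(240,420),interpolation=cv2.INTER_CUBIC)]))
P=cloud(w);q=Ro.from_quat(s['ee_rot']);t=q.inv().apply((P-s['position']).reshape(-1,3)).reshape(P.shape)
for u,v in((280,290),(280,310),(280,335),(250,320),(310,320)):print(u,v,t[v,u].round(1),P[v,u].round(1))
hs=cv2.cvtColor(w['image'],cv2.COLOR_BGR2HSV)
br=(abs(hs[...,0].astype(int)-22)<8)&(hs[...,1]>120)&(np.hypot(P[...,0]-501.5,P[...,1]+106.5)<32)&(P[...,2]<75)&(w['depth']>0)
print('brass z hist',np.histogram(P[...,2][br],bins=np.arange(0,80,4)))
```

```text
{'clock': 10.8167, 'position': array([ 500.99108807, -106.51154204,   82.61303339]), 'ee_rot': array([ 8.93788001e-01,  4.48489558e-01, -3.26066456e-04, -1.38909535e-04]), 'contact_force': array([-0.83822128, -0.9062802 , -0.81832799]), 'wrist_torque': array([ 0.02712017, -0.03253954,  0.02835493]), 'gripper_width': 48.64083058846836, 'joint_vel': array([-4.31161984e-04,  3.30772654e-05,  1.41498553e-03, -5.32802668e-04,
        4.32636809e-04,  1.60644111e-04])}
280 290 [ 11.6   0.8 -28.2] [508.6 -97.6 110.8]
280 310 [  4.9   0.8 -30.3] [ 504.5 -103.1  112.9]
280 335 [ -6.8   0.8 -28.6] [ 497.6 -112.4  111.2]
250 320 [ -0.3 -10.  -28.7] [ 492.8 -100.8  111.4]
310 320 [  0.4  11.5 -29.7] [ 510.5 -113.1  112.3]
brass z hist (array([  0,   3,  42,  71, 110, 116, 903, 110, 132, 142, 145, 159, 467,
       448,  74, 100, 138,   0,   0]), array([ 0,  4,  8, 12, 16, 20, 24, 28, 32, 36, 40, 44, 48, 52, 56, 60, 64,
       68, 72, 76]))
```

View pics/w6.png

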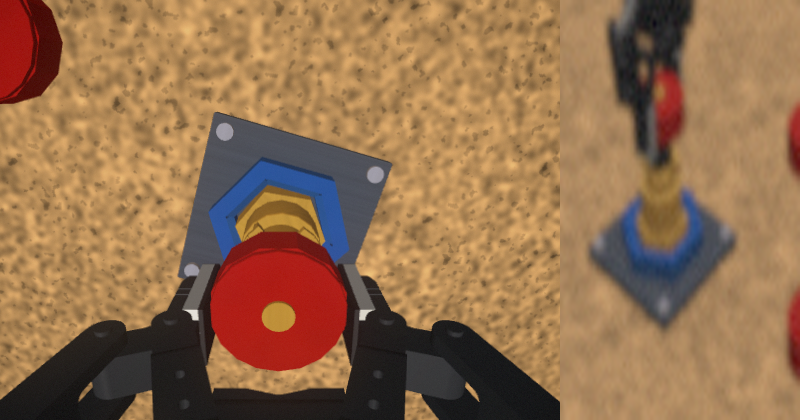

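The pot is seated: its hex top reads about 26 mm and its shoulder about 52 mm. The cap top is near 111.6 mm, so its lower edge is about 25 mm above the mouth, and it is level and still. Handing in.

```bash
python3 -c "
from bench import workorder;print(workorder.job_done())"
```

```text
the job is handed in; nothing more can be done
None
```

I stood the pot fully down in the pocket with its cap still tight. I then turned the cap about 75° anticlockwise until the thread let go, lifted it straight off, and handed the job in at about 11 s of the 48 s allowed.

Last checks:
- **Cap:** it is still gripped, level and still. Its top measured about 111–112 mm above the desk, which puts its lower edge about 25 mm above the mouth, to within the 2 mm calibration.
- **Pot:** its hexagon top reads about 26 mm and its shoulder about 52 mm, matching a fully seated pot. It had turned by a few degrees at most against the pocket.
- **Forces:** the wrist carried about 0.8 N after lift-off, which is the cap alone. No reported force passed about 7 N.
- **Other parts:** the arm did not come near them, but I took no separate final picture of each one.

No check failed. Two readings were only roughly as expected. The gripper rose about 1 mm during the unscrewing while the cap should have risen 2 mm, so the cap probably slid about 1 mm in the pads. The sideways centring of the cap over the mouth was not measured to better than about 2 mm.

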